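# Put the marbling colours back in their own drip saucers

### The job

The four dropper bottles of marbling colour have been put back in the wrong drip saucers. Stand each bottle upright in the well of the saucer of its own colour; the empty grey saucer is there to park a bottle in on the way. Do not knock any bottle over, and leave the jar of brushes where it is.

Things in the scene. Friction and masses are not known exactly. Their poses are not given: they have to be found in the camera images.
- bottle_red: red dropper bottle with white cap, loose, upright, about 60 g: round body 30 mm across up to 63 mm, cap above it 24 mm across, tapering; 92 mm tall in all; origin at the centre of its underside, z up along it. Grasp it round the body. Starts in a saucer of another colour. (Like bottles far back on the table, standing in no saucer, do not matter.)
- bottle_yellow: yellow dropper bottle with white cap, loose, upright, about 60 g: round body 30 mm across up to 62 mm, cap above it 24 mm across, tapering; 91 mm tall in all; origin at the centre of its underside, z up along it. Grasp it round the body. Starts in a saucer of another colour. (Like bottles far back on the table, standing in no saucer, do not matter.)
- bottle_green: green dropper bottle with white cap, loose, upright, about 60 g: round body 30 mm across up to 64 mm, cap above it 24 mm across, tapering; 93 mm tall in all; origin at the centre of its underside, z up along it. Grasp it round the body. Starts in a saucer of another colour. (Like bottles far back on the table, standing in no saucer, do not matter.)
- bottle_indigo: indigo (dark blue) dropper bottle with white cap, loose, upright, about 60 g: round body 30 mm across up to 60 mm, cap above it 24 mm across, tapering; 89 mm tall in all; origin at the centre of its underside, z up along it. Grasp it round the body. Starts in a saucer of another colour. (Like bottles far back on the table, standing in no saucer, do not matter.)
- saucer_red: red round drip saucer, all of one colour, fixed to the table: 72 mm across, rim 9 mm high, in it a round flat-bottomed well about 48 mm across whose floor is 4 mm above the table; origin at the centre of its underside, on the table; z up. It starts with a bottle of another colour standing in it. It holds only one bottle.
- saucer_yellow: yellow round drip saucer, all of one colour, fixed to the table: 72 mm across, rim 9 mm high, in it a round flat-bottomed well about 48 mm across whose floor is 4 mm above the table; origin at the centre of its underside, on the table; z up. It starts with a bottle of another colour standing in it. It holds only one bottle.
- saucer_green: green round drip saucer, all of one colour, fixed to the table: 72 mm across, rim 9 mm high, in it a round flat-bottomed well about 48 mm across whose floor is 4 mm above the table; origin at the centre of its underside, on the table; z up. It starts with a bottle of another colour standing in it. It holds only one bottle.
- saucer_indigo: indigo (dark blue) round drip saucer, all of one colour, fixed to the table: 72 mm across, rim 9 mm high, in it a round flat-bottomed well about 48 mm across whose floor is 4 mm above the table; origin at the centre of its underside, on the table; z up. It starts with a bottle of another colour standing in it. It holds only one bottle.
- saucer_grey: grey round drip saucer, all of one colour, fixed to the table: 72 mm across, rim 9 mm high, in it a round flat-bottomed well about 48 mm across whose floor is 4 mm above the table; origin at the centre of its underside, on the table; z up. It is the spare and starts empty.
- brush_jar: glass jar with six stubby brushes standing in it, loose, 55 mm across and 122 mm tall, standing on the table among the saucers at least 100 mm from the next centre; origin at the centre of its underside, z up. To be left alone.
There are look-alikes about, which are no part of the job. There is more than one size of the bottle_red; the job needs the smallest.

How it is judged (in metres and radians):
At the end, for the whole second after the job is handed in: The red, yellow, green and indigo bottles each stand at rest and upright (within 0.1 rad) on the floor of the saucer of their own colour, within 12 mm of its centre, foot less than 8 mm above the table (horizontal distance between bottle_red and saucer_red below 0.012 m and z of bottle_red in the frame of saucer_red below 0.008 m and angle between each of bottle_red, bottle_yellow, bottle_green, bottle_indigo's own z axis and vertical below 0.1 rad and linear speed of each of bottle_red, bottle_yellow, bottle_green, bottle_indigo below 0.02 m/s and horizontal distance between bottle_yellow and saucer_yellow below 0.012 m and z of bottle_yellow in the frame of saucer_yellow below 0.008 m and horizontal distance between bottle_green and saucer_green below 0.012 m and z of bottle_green in the frame of saucer_green below 0.008 m and horizontal distance between bottle_indigo and saucer_indigo below 0.012 m and z of bottle_indigo in the frame of saucer_indigo below 0.008 m); the robot touches nothing.
It fails at once if the red bottle is knocked over (angle between bottle_red's own z axis and vertical above 0.8 rad).
It fails at once if the yellow bottle is knocked over (angle between bottle_yellow's own z axis and vertical above 0.8 rad).
It fails at once if the green bottle is knocked over (angle between bottle_green's own z axis and vertical above 0.8 rad).
It fails at once if the indigo bottle is knocked over (angle between bottle_indigo's own z axis and vertical above 0.8 rad).
It fails at once if the brush jar is pushed away or tipped (distance of brush_jar from where it was at the start of the episode above 0.02 m or angle between brush_jar's own z axis and vertical above 0.3 rad).
It also fails if it takes over 128 s, if anything falls off the work surface, if the arm or the gripper's body presses on something with over 40 N, if the wrist force passes 120 N, or if a joint passes its speed limit or range.

### The arm

A 6-joint arm with a two-finger parallel gripper is mounted at the origin on a cart in front of the work surface, level with it; the furniture and walls round the work are solid. World frame = base frame: x ahead of the robot, y to its left, z up, the work surface at z = 0. Lengths are in m, angles in degrees, forces in N, time in s.
With the tool pointing down it reaches from about 0.4 to 0.825 m from the base axis. Payload 7 kg.
Tool frame: the origin (TCP) lies at the centre of the arm's flange, where the gripper is bolted on; the fingertips stand 178 mm ahead of it and the grasp point (between the pads) lies 159 mm ahead of it (tip_reach is the distance from the TCP to the fingertips, in m); z points along the fingers, y is the line along which they close (so a half turn about z gives the same grasp; the last joint's range is limited). The gripper opens to 88 mm and grips with 3 to 60 N. Pads are 19 mm wide; open, the fingers measure 130 mm over their backs; the gripper's body (78 mm by 193 mm) begins 47 mm behind the grasp point.
Start: joints at [-52.592, 20.546, 0.682, 0, -70.136, -16.507], TCP at [0.241, -0.631, 0.405] pointing down, gripper open.
Joint ranges: [-176.03, 176.03], [-82.01, 121.73], [-58.28, 71.71], [-173.87, 95.51], [-174.79, -0.11], [-173.66, 173.66]. Speed limits (degrees/s): [136.94, 136.94, 172.46, 180, 180, 180].

### API

Orientations are given as [roll, pitch, yaw] about the fixed x, y, z axes, in that order (R = Rz(yaw) Ry(pitch) Rx(roll)).
In Python, from plant import * gives the robot as it stands.
- The arm moves only by the shell command python3 -m handwheel 'ROWS'. ROWS is JSON, a list of rows, each a list of 7 numbers: the opening, from -1 (shut) to 1 (fully open), then the shift along the tool's x, y, z as a fraction of full scale, then the turn, a rotation vector about the tool's x, y, z as a fraction of full scale. A call has 1 to 5 rows; each row shifts and turns the commanded pose from where the row before left it, along the tool's axes as they then stand; what a row does not reach is not made up. Full scale, the value 1, is 0.025 m for a shift and 6 degrees for a turn. A row lasts 1/8 s, in which the tool goes at most 62.5 mm and 10.7 degrees, less where a joint would pass 70% of its speed; a pose out of reach is approached as far as the arm can. A call with a number of a shift or a turn outside -1 to 1 is refused whole. A call with a gripper value outside its range is refused whole. The fingers move at their own pace and stop on an object; the grip force is fixed at half the most. Time passes only in rows, so rows that do not move let the fingers close. It gives the time, the measured TCP pose, the force, the opening and the grip force at its end, in the units of the state.
- get_obs(): the state, without advancing time (a new reading comes with each control period).
- snapshot(name): name is "scene" or "top"; returns a dict with "color" (400x640x3 uint8, red, green, blue), "fx", "fy", "cx", "cy" (pixels), "k1" (the pictures are not rectified: a ray, as slopes to the right and down, at radius r is drawn at 1 + k1 r^2 times it, then the intrinsics apply), "R" (3x3) and "t" (3): a world point X has camera coordinates R X + t. Camera axes: x right, y down, z forward; pixel columns grow to the right and rows downward; lengths in m; the calibration is good to about 2 mm. A picture is of the moment at which its call begins. There is no depth.
- close_job(): hands the job in; it is judged then, once.
The state is a dict: "clock": time; "joint_pos": joint angles; "qvel": joint speeds; "tau": joint torques, N m; "tool_pos": TCP position; "orientation": TCP orientation; "force": force on the tool from outside, world axes, zero at the start; "moment": the same for the moment, N m; "opening": finger opening in m; "gripper_force": force on a finger pad.
Only numpy, scipy, OpenCV 4.12 (cv2) and the standard library are available. Lean on these libraries where they do the work, as an engineer would, in place of code of your own. Each camera call takes 0.05 s, during which the arm holds its last target. There are 200 camera calls.

## Working session

There is one attempt and no reset: what is moved stays moved. The work goes in short steps, Python scripts to look and compute and a shell command to move; the robot and the scene stay as the last step left them, time stands still between calls to the robot, and variables do not carry over. Pictures are saved under pics/ and viewed, at most 14 in all, crops included, and the job is handed in when it is done.

```bash
mkdir -p pics; ls
python3 - <<'E'
from plant import *
import cv2
o=get_obs(); print(o)
for n in("scene","top"):
    s=snapshot(n); cv2.imwrite(f"pics/{n}0.png",s["color"][:,:,::-1]); print(n,{k:v for k,v in s.items() if k!="color"})
E
```

```text
pics
{'clock': 0.0, 'joint_pos': array([-5.25916926e+01,  2.05898282e+01,  6.34871725e-01, -1.88457154e-02,
       -7.01352858e+01, -1.65069460e+01]), 'qvel': array([ 0.0608603 , -0.01930101, -0.07607921,  0.02330761, -0.01798252,
       -0.08043254]), 'tau': array([-2.02676752e-04, -5.82715738e+01,  2.93034106e+01,  6.99654311e+00,
        6.91700276e-03, -1.61505550e-04]), 'tool_pos': array([ 0.2407425 , -0.63040652,  0.40375294]), 'orientation': array([ 1.79908443e+02, -8.65678308e-03, -1.59105049e+02]), 'force': array([-0.21598999, -1.33829146,  0.67632971]), 'moment': array([ 0.03028343,  0.01712333, -0.04111124]), 'gripper_force': 0.0, 'opening': 0.08762894149464875}
scene {'fx': 414.0481530414063, 'fy': 414.0481530414063, 'cx': 319.48539595910603, 'cy': 199.53196726336202, 'k1': -0.10625830034272599, 'R': array([[-0.87182454, -0.48973844, -0.00884421],
       [-0.28779726,  0.52677571, -0.79980003],
       [ 0.39635174, -0.69473996, -0.60020138]]), 't': array([0.5110282, 0.1965677, 0.6830262])}
top {'fx': 389.6134640168743, 'fy': 389.6134640168743, 'cx': 328.89186492792123, 'cy': 208.8194416441461, 'k1': 0.008704633868764055, 'R': array([[-2.02212962e-01, -9.79341201e-01, -8.54522085e-04],
       [-9.56182037e-01,  1.97619575e-01, -2.16014851e-01],
       [ 2.11721113e-01, -4.28639241e-02, -9.76389704e-01]]), 't': array([0.12593142, 0.57481567, 0.76335672])}
```

View pics/top0.png

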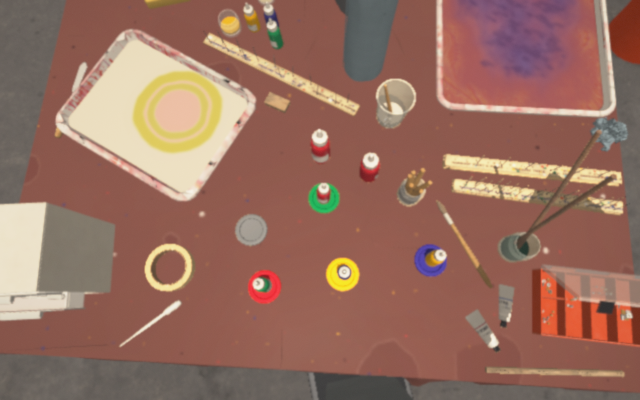

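View pics/scene0.png

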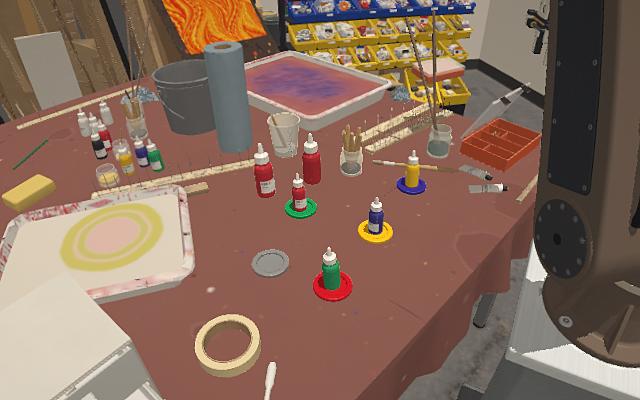

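Red candidates in the top view are (324,193) in the green saucer, (320,145) and (370,167), with more like bottles far back near (250,15) to (275,35). The two others in front are larger and stand in no saucer, so the job's red bottle is the small one in the green saucer. Green is in the red saucer at (264,286), indigo in yellow at (343,273) and yellow in indigo at (430,260). The grey saucer is empty at (251,230), and the jar is at (411,190).

```bash
cat > h.py <<'E'
from plant import *
import cv2, numpy as np
def ray(s,px):
    px=np.atleast_2d(px).astype(float)
    K=np.array([[s["fx"],0,s["cx"]],[0,s["fy"],s["cy"]],[0,0,1]])
    u=cv2.undistortPoints(px[:,None],K,np.array([s["k1"],0,0,0.]))[:,0]
    R=np.array(s["R"]); d=np.c_[u,np.ones(len(u))]@R
    return -R.T@np.array(s["t"]),d
def plane(s,px,z):
    c,d=ray(s,px); return (c+d*((z-c[2])/d[:,2])[:,None])[:,:2]
def tri(a,pa,b,pb):
    A=np.zeros((3,3));v=np.zeros(3)
    for s,p in((a,pa),(b,pb)):
        c,d=ray(s,p);d=d[0]/np.linalg.norm(d[0]);M=np.eye(3)-np.outer(d,d);A+=M;v+=M@c
    return np.linalg.solve(A,v)
def proj(s,X):
    R=np.array(s["R"]);K=np.array([[s["fx"],0,s["cx"]],[0,s["fy"],s["cy"]],[0,0,1]])
    return cv2.projectPoints(np.atleast_2d(X).astype(float),cv2.Rodrigues(R)[0],np.array(s["t"]),K,np.array([s["k1"],0,0,0.]))[0][:,0]
def hsv(s): return cv2.cvtColor(s["color"],cv2.COLOR_RGB2HSV)
RNG={"red":[((0,190,90),(6,255,255)),((174,190,90),(180,255,255))],"yellow":[((20,120,90),(34,255,255))],
"green":[((60,120,40),(85,255,255))],"indigo":[((108,120,40),(135,255,255))],"grey":[((0,0,70),(180,30,150))]}
def mask(s,c):
    H=hsv(s);m=0
    for a,b in RNG[c]: m=m|cv2.inRange(H,a,b)
    return m
def near(m,p,r):
    k=np.zeros_like(m);cv2.circle(k,tuple(int(round(v)) for v in p),int(r),255,-1);return m&k
def circ(P):
    A=np.c_[2*P,np.ones(len(P))];q=np.linalg.lstsq(A,(P**2).sum(1),rcond=None)[0]
    return q[:2],np.sqrt(q[2]+q[:2]@q[:2])
E
python3 - <<'E'
from h import *
T,S=snapshot("top"),snapshot("scene")
top={"red":(264,286),"yellow":(343,274),"green":(324,198),"indigo":(430,261),"grey":(251,230)}
sc={"red":(333,287),"yellow":(375,232),"green":(301,208),"indigo":(411,186),"grey":(270,263)}
for c in top:
    for s,p,r in((T,top[c],22),(S,sc[c],24)):
        m=near(mask(s,c),p,r); pts=cv2.findNonZero(m)
        if pts is None: print(c,"none");continue
        h=cv2.convexHull(pts)[:,0]; P=plane(s,h,0.009); q,rad=circ(P)
        (e,er)=cv2.minEnclosingCircle(P.astype(np.float32))
        print(c,len(pts),q.round(4),rad.round(4),np.round(e,4),round(er,4))
# caps: white blob
capT={"r":(323,187),"R1":(319,134),"R2":(370,157),"g":(259,284),"i":(344,271),"y":(440,255)}
capS={"r":(298,181),"R1":(262,153),"R2":(311,141),"g":(330,258),"i":(376,203),"y":(413,161)}
for k in capT:
    o=[]
    for s,p in((T,capT[k]),(S,capS[k])):
        m=near(cv2.inRange(hsv(s),(0,0,120),(180,60,255)),p,13 if s is S else 9)
        pts=cv2.findNonZero(m); o.append(pts[:,0].mean(0) if pts is not None else p)
    print(k,np.round(o,1).tolist(),tri(T,o[0],S,o[1]).round(4))
print("jar",plane(T,[(406,199)],0), plane(S,[(351,170)],0))
a=cv2.resize(T["color"][120:310,230:460],None,fx=3,fy=3,interpolation=2)
cv2.imwrite("pics/c1.png",a[:,:,::-1])
E
```

```text
red 444 [0.4609 0.1768] 0.0333 [0.4606 0.1769] 0.034
red 639 [0.4588 0.1803] 0.0354 [0.4594 0.1807] 0.0363
yellow 653 [0.4523 0.0056] 0.0352 [0.4521 0.0055] 0.0358
yellow 458 [0.4509 0.0089] 0.0366 [0.4509 0.0092] 0.0381
green 426 [0.628  0.0112] 0.0339 [0.6279 0.011 ] 0.0344
green 360 [0.626  0.0152] 0.0366 [0.6253 0.015 ] 0.038
indigo 467 [ 0.4425 -0.1895] 0.034 [ 0.4423 -0.1898] 0.0345
indigo 280 [ 0.4409 -0.1854] 0.0362 [ 0.4421 -0.1849] 0.0381
grey 40 [0.5899 0.1867] 0.0256 [0.5897 0.1869] 0.0262
grey 405 [0.5875 0.1887] 0.0351 [0.5882 0.1894] 0.036
r [[322.8, 187.7], [297.9, 181.2]] [0.6329 0.0107 0.0741]
R1 [[319.2, 136.2], [261.2, 155.6]] [ 0.7367 -0.0035  0.1008]
R2 [[370.3, 159.3], [310.2, 143.4]] [ 0.6643 -0.0963  0.1048]
g [[258.8, 283.6], [330.2, 257.1]] [0.4646 0.1766 0.0728]
i [[343.6, 271.4], [377.1, 205.3]] [0.4529 0.0044 0.0715]
y [[440.3, 255.6], [413.4, 158.9]] [ 0.4453 -0.1944  0.0746]
jar [[ 0.58881347 -0.17388802]] [[ 0.59984601 -0.18795177]]
```

View pics/c1.png

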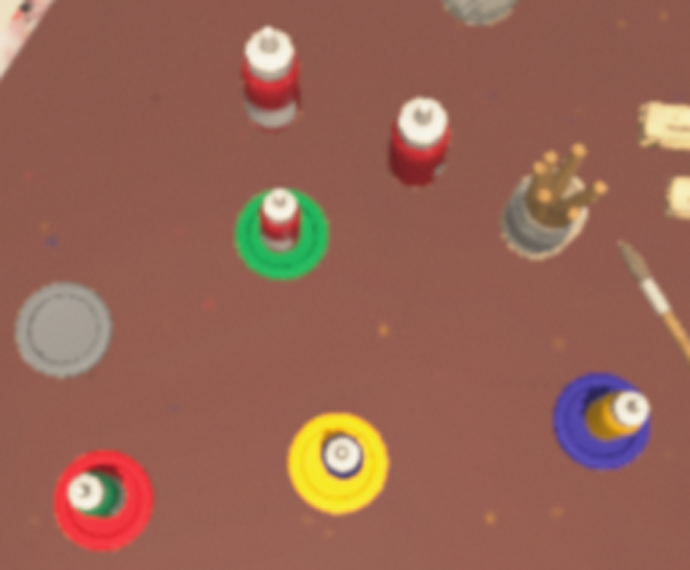

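The crop confirms it: the bottle in the green saucer is the smallest red. I'll grasp with the fingers closing along the world diagonal (1,1), yaw 135°, which clears the two big reds and the jar. First step: turn and rise.

```bash
python3 -m handwheel '[[0.4,0,0,-0.4,0,0,1],[0.4,0,0,-0.4,0,0,1],[0.4,0,0,-0.4,0,0,1],[0.4,0,0,-0.4,0,0,1],[0.4,0,0,-0.4,0,0,1]]'; python3 -m handwheel '[[0.4,0,0,-0.4,0,0,1],[0.4,0,0,-0.4,0,0,1],[0.4,0,0,-0.4,0,0,1],[0.4,0,0,-0.4,0,0,1],[0.4,0,0,-0.4,0,0,1]]'; python3 -m handwheel '[[0.4,0,0,0,0,0,1],[0.4,0,0,0,0,0,0]]'
```

```text
clock: 0.82
tool_pos: [0.2408, -0.6305, 0.4547]
orientation: [180.0, -0.0, 170.7]
force: [0.8, -0.0, -0.9]
opening: 0.0614
gripper_force: 0.0
clock: 1.45
tool_pos: [0.2408, -0.6305, 0.5047]
orientation: [180.0, -0.0, 140.7]
force: [0.1, -0.0, 0.3]
opening: 0.0612
gripper_force: 0.0
clock: 1.7
tool_pos: [0.2408, -0.6305, 0.5045]
orientation: [180.0, -0.0, 134.9]
force: [1.3, 0.1, 0.7]
opening: 0.0614
gripper_force: 0.0
```

```bash
python3 -m handwheel '[[0.4,0.65,0.93,0,0,0,0],[0.4,0.65,0.93,0,0,0,0],[0.4,0.65,0.93,0,0,0,0],[0.4,0.65,0.93,0,0,0,0],[0.4,0.65,0.93,0,0,0,0]]'; python3 -m handwheel '[[0.4,0.65,0.93,0,0,0,0],[0.4,0.65,0.93,0,0,0,0],[0.4,0.65,0.93,0,0,0,0],[0.4,0.65,0.93,0,0,0,0],[0.4,0.65,0.93,0,0,0,0]]'; for i in 1 2 3 ; do python3 -m handwheel '[[0.4,0.02,1,0,0,0,0],[0.4,0.02,1,0,0,0,0],[0.4,0.02,1,0,0,0,0],[0.4,0.02,1,0,0,0,0],[0.4,0.02,1,0,0,0,0]]'; done
```

```text
clock: 2.33
tool_pos: [0.2658, -0.49, 0.5044]
orientation: [180.0, -0.0, 135.1]
force: [-0.1, 0.7, -0.1]
opening: 0.0613
gripper_force: 0.0
clock: 2.95
tool_pos: [0.2907, -0.3504, 0.5045]
orientation: [180.0, -0.0, 135.1]
force: [0.8, -0.6, -0.5]
opening: 0.0619
gripper_force: 0.0
clock: 3.58
tool_pos: [0.3779, -0.2606, 0.5046]
orientation: [180.0, -0.0, 135.1]
force: [0.0, -0.1, 0.1]
opening: 0.0612
gripper_force: 0.0
clock: 4.2
tool_pos: [0.4647, -0.1707, 0.5045]
orientation: [-180.0, -0.0, 135.1]
force: [-0.3, 0.0, 1.2]
opening: 0.0613
gripper_force: 0.0
clock: 4.82
tool_pos: [0.5523, -0.0801, 0.5046]
orientation: [-180.0, -0.0, 134.9]
force: [0.2, 0.3, 0.1]
opening: 0.0612
gripper_force: 0.0
```

```bash
python3 -m handwheel '[[0.4,0.06,0.97,0,0,0,0],[0.4,0.06,0.97,0,0,0,0],[0.4,0.06,0.97,0,0,0,0],[0.4,0.06,0.97,0,0,0,0],[0.4,0.06,0.97,0,0,0,0]]'; python3 -m handwheel '[[0.4,0,0,1,0,0,0],[0.4,0,0,1,0,0,0],[0.4,0,0,1,0,0,0],[0.4,0,0,1,0,0,0],[0.4,0,0,1,0,0,0]]';python3 -m handwheel '[[0.4,0,0,1,0,0,0],[0.4,0,0,1,0,0,0],[0.4,0,0,0,0,0,0]]'
python3 - <<'E'
from h import *
T,S=snapshot("top"),snapshot("scene")
a=cv2.resize(T["color"][80:280,220:420],(540,540));b=cv2.resize(S["color"][70:270,210:410],(540,540))
cv2.imwrite("pics/g1.png",np.hstack([a,b])[:,:,::-1][:, :].copy() if 0 else cv2.resize(np.hstack([a,b]),(800,400))[:,:,::-1])
E
```

```text
clock: 5.45
tool_pos: [0.6327, 0.0108, 0.5046]
orientation: [180.0, 0.0, 134.9]
force: [0.0, 0.3, 0.4]
opening: 0.0613
gripper_force: 0.0
clock: 6.08
tool_pos: [0.6323, 0.0101, 0.3788]
orientation: [180.0, 0.0, 134.9]
force: [0.9, 0.1, -0.4]
opening: 0.0615
gripper_force: 0.0
clock: 6.45
tool_pos: [0.6316, 0.0099, 0.3276]
orientation: [-179.8, -0.1, 134.9]
force: [0.4, 0.2, 1.1]
opening: 0.0615
gripper_force: 0.0
```

View pics/g1.png

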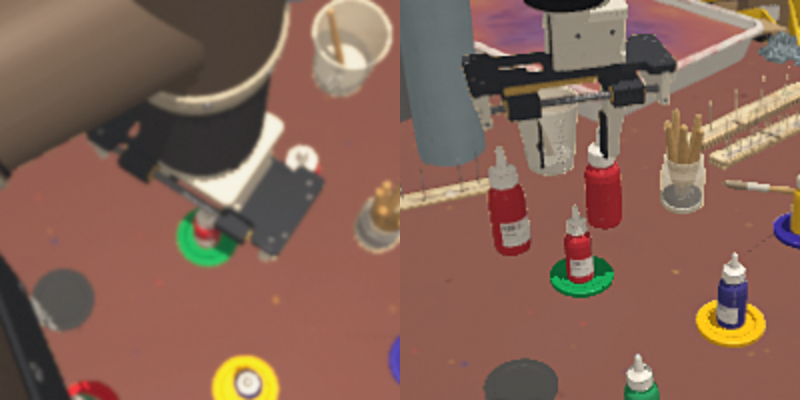

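The scene crop shows the open fingers centred above the small red bottle, with the big reds clear of the body. Descending.

```bash
python3 -m handwheel '[[0.4,0,0,1,0,0,0],[0.4,0,0,1,0,0,0],[0.4,0,0,1,0,0,0],[0.4,0,0,0.8,0,0,0],[0.4,0,0,0.7,0,0,0]]'; python3 -m handwheel '[[-1,0,0,0,0,0,0],[-1,0,0,0,0,0,0],[-1,0,0,0,0,0,0],[-1,0,0,0,0,0,0],[-1,0,0,0,0,0,0]]'
python3 - <<'E'
from h import *
S=snapshot("scene")
cv2.imwrite("pics/g2.png",cv2.resize(S["color"][90:250,220:420],(600,480),interpolation=2)[:,:,::-1])
E
```

```text
clock: 7.18
tool_pos: [0.6325, 0.0099, 0.2177]
orientation: [179.9, 0.1, 134.9]
force: [-0.7, -0.1, 0.1]
opening: 0.0618
gripper_force: 0.0
clock: 7.8
tool_pos: [0.6319, 0.0096, 0.2179]
orientation: [179.9, 0.0, 134.9]
force: [-1.7, -0.1, 4.0]
opening: 0.0287
gripper_force: 30.0
```

View pics/g2.png

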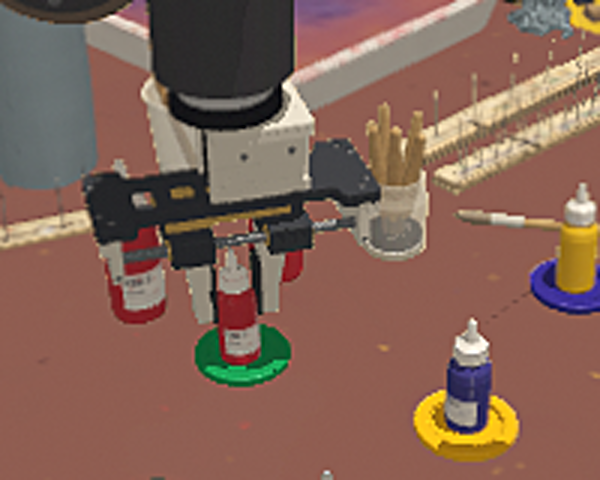

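Gripped at 30 N with the bottle standing straight between the fingers. Lift and carry to grey.

```bash
python3 -m handwheel '[[-1,0,0,-0.5,0,0,0],[-1,0,0,-0.8,0,0,0],[-1,0,0,-1,0,0,0],[-1,0,0,-0.7,0,0,0]]'; python3 -m handwheel '[[-1,0.5,0.3,0,0,0,0],[-1,0.97,0.58,0,0,0,0],[-1,0.98,0.6,0,0,0,0],[-1,0.98,0.6,0,0,0,0],[-1,0.98,0.6,0,0,0,0]]'; python3 -m handwheel '[[-1,0.98,0.6,0,0,0,0],[-1,0.6,0.35,0,0,0,0],[-1,0.29,0.18,0,0,0,0],[-1,0,0,0,0,0,0],[-1,0,0,0,0,0,0]]'
python3 - <<'E'
from h import *
S=snapshot("scene")
cv2.imwrite("pics/g3.png",cv2.resize(S["color"][120:310,180:400],(660,570),interpolation=2)[:,:,::-1])
E
```

```text
clock: 8.35
tool_pos: [0.6317, 0.0096, 0.2938]
orientation: [179.9, 0.0, 134.9]
force: [-0.3, -0.1, -0.4]
opening: 0.0289
gripper_force: 29.9
clock: 8.98
tool_pos: [0.6004, 0.1364, 0.2912]
orientation: [-179.9, -0.0, 134.9]
force: [0.1, -0.5, -0.7]
opening: 0.0287
gripper_force: 29.9
clock: 9.6
tool_pos: [0.5884, 0.1874, 0.292]
orientation: [-180.0, -0.0, 134.9]
force: [0.4, 0.1, -1.3]
opening: 0.0287
gripper_force: 29.9
```

View pics/g3.png

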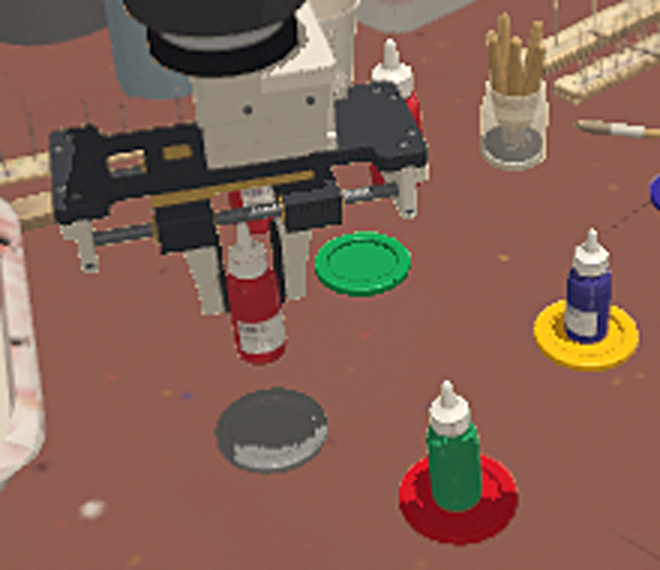

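```bash
python3 -m handwheel '[[-1,0,0,1,0,0,0],[-1,0,0,1,0,0,0],[-1,0,0,0.6,0,0,0],[-1,0,0,0.3,0,0,0],[-1,0,0,0,0,0,0]]'; python3 -m handwheel '[[0.4,0,0,0,0,0,0],[0.4,0,0,0,0,0,0],[0.4,0,0,0,0,0,0]]'; python3 -m handwheel '[[0.4,0,0,-1,0,0,0],[0.4,0,0,-1,0,0,0],[0.4,0,0,-1,0,0,0],[0.4,0,0,-1,0,0,0],[0.4,0,0,-0.5,0,0,0]]'
```

```text
clock: 10.28
tool_pos: [0.5885, 0.1879, 0.2195]
orientation: [-180.0, 0.0, 134.9]
force: [-0.5, 0.6, -0.8]
opening: 0.0291
gripper_force: 29.9
clock: 10.65
tool_pos: [0.5884, 0.1881, 0.2202]
orientation: [179.9, 0.0, 134.9]
force: [-0.3, -0.2, 0.4]
opening: 0.0534
gripper_force: 0.0
clock: 11.28
tool_pos: [0.5885, 0.1881, 0.3339]
orientation: [179.9, 0.0, 134.9]
force: [0.2, -0.4, 0.0]
opening: 0.0613
gripper_force: 0.0
```

```bash
python3 -m handwheel '[[0.4,0.64,-0.77,0,0,0,0],[0.4,0.64,-0.77,0,0,0,0],[0.4,0.64,-0.77,0,0,0,0],[0.4,0.64,-0.77,0,0,0,0],[0.4,0.64,-0.77,0,0,0,0]]'; python3 -m handwheel '[[0.4,0,0,0,0,0,0]]'
python3 - <<'E'
from h import *
T,S=snapshot("top"),snapshot("scene")
a=T["color"][170:320,200:360];b=S["color"][160:310,240:400]
cv2.imwrite("pics/g4.png",np.hstack([cv2.resize(a,(400,375)),cv2.resize(b,(400,375))])[:,:,::-1])
E
```

```text
clock: 11.9
tool_pos: [0.4744, 0.1619, 0.3317]
orientation: [179.9, -1.5, 136.0]
force: [0.5, 0.7, -0.1]
opening: 0.0614
gripper_force: 0.0
clock: 12.02
tool_pos: [0.4742, 0.1616, 0.332]
orientation: [179.8, -1.5, 136.0]
force: [0.3, 0.6, 0.1]
opening: 0.0614
gripper_force: 0.0
```

View pics/g4.png

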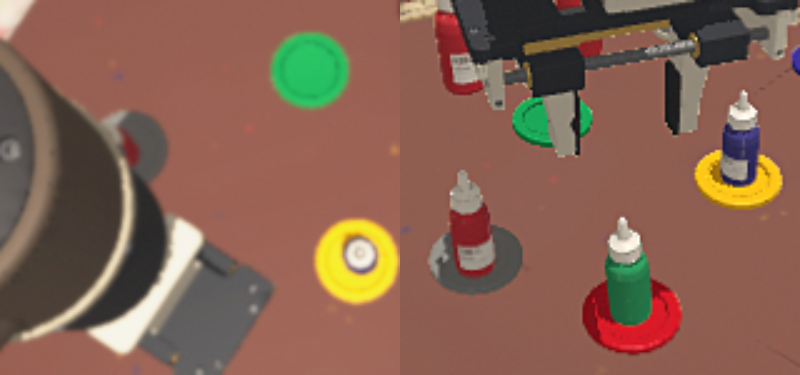

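```bash
python3 -c "
from plant import *
o=get_obs();print(o['joint_pos'].round(1),o['tool_pos'],o['orientation'])"
```

```text
[  40.6    8.   -25.7   -1.8  -56.2 -173.6] [0.47547785 0.16233341 0.3321695 ] [179.79668798  -1.49452161 136.0092778 ]
```

Joint 6 is at its limit (-173.6). I'll take the other half-turn, which is the same grasp.

```bash
python3 -m handwheel '[[0.4,0,0,0,0,0,-1],[0.4,0,0,0,0,0,-1],[0.4,0,0,0,0,0,-1],[0.4,0,0,0,0,0,-1],[0.4,0,0,0,0,0,-1]]' >/dev/null; python3 -m handwheel '[[0.4,0,0,0,0,0,-1],[0.4,0,0,0,0,0,-1],[0.4,0,0,0,0,0,-1],[0.4,0,0,0,0,0,-1],[0.4,0,0,0,0,0,-1]]' >/dev/null; python3 -m handwheel '[[0.4,0,0,0,0,0,-1],[0.4,0,0,0,0,0,-1],[0.4,0,0,0,0,0,-1],[0.4,0,0,0,0,0,-1],[0.4,0,0,0,0,0,-1]]'; python3 -m handwheel '[[0.4,0,0,0,0,0,-1],[0.4,0,0,0,0,0,-1],[0.4,0,0,0,0,0,-1],[0.4,0,0,0,0,0,-1],[0.4,0,0,0,0,0,-1]]' >/dev/null; python3 -m handwheel '[[0.4,0,0,0,0,0,-1],[0.4,0,0,0,0,0,-1],[0.4,0,0,0,0,0,-1],[0.4,0,0,0,0,0,-1],[0.4,0,0,0,0,0,-1]]' >/dev/null; python3 -m handwheel '[[0.4,0,0,0,0,0,-1],[0.4,0,0,0,0,0,-1],[0.4,0,0,0,0,0,-1],[0.4,0,0,0,0,0,-1],[0.4,0,0,0,0,0,-1]]'; python3 -c "
from plant import *
o=get_obs();print(o['joint_pos'].round(1),o['tool_pos'],o['orientation'])"
```

```text
clock: 14.0
tool_pos: [0.476, 0.1625, 0.3317]
orientation: [178.5, 0.2, -133.8]
force: [-0.0, 0.1, 0.6]
opening: 0.0613
gripper_force: 0.0
clock: 15.88
tool_pos: [0.476, 0.1625, 0.3317]
orientation: [-179.8, 1.5, -43.8]
force: [-0.1, 0.4, -0.1]
opening: 0.061
gripper_force: 0.0
[ 40.6   8.1 -25.6  -1.8 -56.2   6.6] [0.47598108 0.16251834 0.3317122 ] [-179.84347096    1.49961248  -43.81863766]
```

```bash
cat > go.py <<'E'
import sys
from plant import *
import numpy as np
from scipy.spatial.transform import Rotation as Q
o=get_obs();R=Q.from_euler('xyz',o['orientation'],degrees=True);D=Q.from_euler('xyz',[180,0,-45],degrees=True)
print('turn',((R.inv()*D).as_rotvec(degrees=True)/6).round(2))
for a in sys.argv[1:]:
    p=np.array(eval(a));print('shift from now',(D.inv().apply(p-o['tool_pos'])/.025).round(2))
E
python3 go.py "[.4646,.1775,.3317]"
```

```text
turn [-0.02  0.25  0.2 ]
shift from now [-0.75 -0.1   0.  ]
```

```bash
python3 -m handwheel '[[0.4,0,0,0,0,0.25,0.2],[0.4,-0.4,-0.05,0,0,0,0],[0.4,-0.35,-0.05,0,0,0,0],[0.4,0,0,0.5,0,0,0],[0.4,0,0,0,0,0,0]]'; python3 go.py "[.4646,.1775,.219]"
python3 - <<'E'
from h import *
S=snapshot("scene")
cv2.imwrite("pics/g5.png",cv2.resize(S["color"][150:310,220:420],(600,480),interpolation=2)[:,:,::-1])
for c,p in (("red",(333,287)),("green",(330,268))): pass
E
```

```text
clock: 16.5
tool_pos: [0.4635, 0.1772, 0.3183]
orientation: [-180.0, 0.0, -45.2]
force: [0.2, -0.6, -0.6]
opening: 0.0616
gripper_force: 0.0
turn [-0.01  0.01 -0.03]
shift from now [ 0.02 -0.04  3.97]
```

View pics/g5.png

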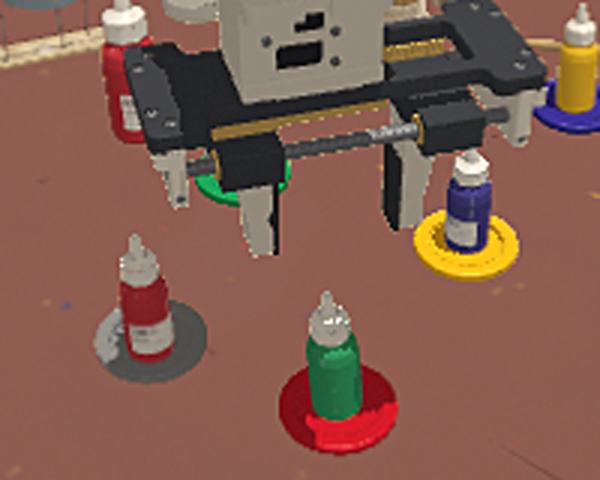

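Fingers at (262,250) and (405,225) straddle the green bottle at (330,300). Descend and grip.

```bash
python3 -m handwheel '[[0.4,0,0,1,0,0,0],[0.4,0,0,1,0,0,0],[0.4,0,0,1,0,0,0],[0.4,0,0,0.7,0,0,0],[0.4,0,0,0.3,0,0,0]]'; python3 -m handwheel '[[-1,0,0,0,0,0,0],[-1,0,0,0,0,0,0],[-1,0,0,0,0,0,0],[-1,0,0,0,0,0,0],[-1,0,0,0,0,0,0]]'; python3 -m handwheel '[[-1,0,0,-0.5,0,0,0],[-1,0,0,-0.8,0,0,0],[-1,0,0,-1,0,0,0],[-1,0,0,-0.7,0,0,0]]'; python3 go.py "[.627,.013,.294]"
```

```text
clock: 17.18
tool_pos: [0.4641, 0.1773, 0.2187]
orientation: [-179.9, 0.0, -45.2]
force: [1.0, 0.3, -0.1]
opening: 0.0607
gripper_force: 0.0
clock: 17.8
tool_pos: [0.4643, 0.1776, 0.22]
orientation: [-179.8, 0.0, -45.2]
force: [-0.3, -0.5, 1.9]
opening: 0.0296
gripper_force: 29.5
clock: 18.3
tool_pos: [0.464, 0.1774, 0.2964]
orientation: [-179.8, 0.0, -45.2]
force: [0.3, 0.5, -0.8]
opening: 0.0291
gripper_force: 29.4
turn [-0.04  0.   -0.03]
shift from now [9.26 0.04 0.1 ]
```

```bash
python3 - <<'E'
from h import *
T,S=snapshot("top"),snapshot("scene")
for s,c,p,r in((T,"green",(324,198),20),(S,"green",(301,208),22)):
    m=near(mask(s,c),p,r);h=cv2.convexHull(cv2.findNonZero(m))[:,0];print(c,cv2.countNonZero(m),circ(plane(s,h,.009)))
E
python3 -m handwheel '[[-1,0.5,0,0,0,0,0],[-1,1,0,0,0,0,0],[-1,1,0,0,0,0,0],[-1,1,0,0,0,0,0],[-1,1,0,0,0,0,0]]'; python3 -m handwheel '[[-1,1,0,0,0,0,0],[-1,1,0,0,0,0,0],[-1,1,0,0,0,0,0],[-1,0.9,0,0,0,0,0],[-1,0.5,0,0,0,0,0]]';  python3 -m handwheel '[[-1,0.35,0,0,0,0,0],[-1,0,0,0,0,0,0],[-1,0,0,0,0,0,0]]'; python3 go.py "[.627,.013,.2205]"
```

```text
green 690 (array([0.62791747, 0.01128308]), np.float64(0.033866708704085535))
green 96 (array([0.62452326, 0.02499197]), np.float64(0.02805643429973034))
clock: 19.02
tool_pos: [0.5438, 0.0962, 0.2934]
orientation: [-179.9, 0.0, -45.2]
force: [-0.2, 0.3, -1.3]
opening: 0.0286
gripper_force: 29.4
clock: 19.65
tool_pos: [0.6214, 0.0182, 0.2936]
orientation: [-179.9, 0.0, -45.3]
force: [0.5, -0.3, -0.1]
opening: 0.0291
gripper_force: 29.4
clock: 20.02
tool_pos: [0.6266, 0.0136, 0.2946]
orientation: [-179.8, 0.0, -45.2]
force: [0.6, -0.1, -1.1]
opening: 0.0296
gripper_force: 29.4
turn [-0.03  0.   -0.03]
shift from now [0.03 0.   2.96]
```

Lower, release, lift. Then check red in grey and green in green.

```bash
python3 -m handwheel '[[-1,0,0,1,0,0,0],[-1,0,0,1,0,0,0],[-1,0,0,0.6,0,0,0],[-1,0,0,0.35,0,0,0],[-1,0,0,0,0,0,0]]'; python3 -m handwheel '[[0.4,0,0,0,0,0,0],[0.4,0,0,0,0,0,0],[0.4,0,0,0,0,0,0]]'; python3 -m handwheel '[[0.4,0,0,-1,0,0,0],[0.4,0,0,-1,0,0,0],[0.4,0,0,-1,0,0,0],[0.4,0,0,-1,0,0,0],[0.4,0,0,-0.5,0,0,0]]'
cat > cap.py <<'E'
import sys
from h import *
# args: name x y (approx); cap centroid in both views from a white mask near the projected cap
T,S=snapshot("top"),snapshot("scene")
for a in sys.argv[1:]:
    x,y=eval(a);o=[]
    for s,r in((T,11),(S,15)):
        p=proj(s,[x,y,.08])[0]
        for _ in range(2):
            pts=cv2.findNonZero(near(cv2.inRange(hsv(s),(0,0,115),(180,60,255)),p,r))
            if pts is None: break
            p=pts[:,0].mean(0)
        o.append(p); print(p.round(1),0 if pts is None else len(pts),plane(s,[p],.074).round(4))
    print(a,tri(T,o[0],S,o[1]).round(4))
E
python3 cap.py "(.5885,.188)"
```

```text
clock: 20.65
tool_pos: [0.6272, 0.0136, 0.2209]
orientation: [-179.8, 0.0, -45.2]
force: [0.0, -0.5, -1.0]
opening: 0.0292
gripper_force: 29.5
clock: 21.02
tool_pos: [0.6272, 0.0134, 0.2212]
orientation: [-179.8, -0.0, -45.2]
force: [0.5, -0.6, 0.0]
opening: 0.0535
gripper_force: 0.0
clock: 21.65
tool_pos: [0.627, 0.0132, 0.335]
orientation: [-179.7, -0.1, -45.2]
force: [0.6, 0.6, -0.1]
opening: 0.0619
gripper_force: 0.0
[241.8 225.5] 102 [[0.5878 0.1913]]
[265.7 237.6] 148 [[0.5889 0.1905]]
(.5885,.188) [0.5879 0.1913 0.075 ]
```

```bash
python3 -m handwheel '[[0.4,-0.87,-0.56,0,0,0,0],[0.4,-0.87,-0.56,0,0,0,0],[0.4,-0.87,-0.56,0,0,0,0],[0.4,-0.87,-0.56,0,0,0,0],[0.4,-0.87,-0.56,0,0,0,0]]'; python3 -m handwheel '[[0.4,-0.87,-0.56,0,0,0,0],[0.4,-0.87,-0.56,0,0,0,0],[0.4,0,0,1,0,0,0],[0.4,0,0,0,0,0,0]]'; python3 go.py "[.588,.1905,.2195]"; python3 cap.py "(.627,.013)"
```

```text
clock: 22.38
tool_pos: [0.5994, 0.1404, 0.332]
orientation: [-179.9, 0.1, -45.2]
force: [0.3, 0.3, -0.9]
opening: 0.0614
gripper_force: 0.0
clock: 22.88
tool_pos: [0.5881, 0.1902, 0.3056]
orientation: [179.9, 0.1, -45.2]
force: [-0.1, 0.4, -0.0]
opening: 0.0615
gripper_force: 0.0
turn [ 0.02  0.02 -0.03]
shift from now [-0.01 -0.01  3.45]
[321.2 190. ] 103 [[0.6292 0.0151]]
[311.  177.7] 138 [[ 0.6144 -0.0144]]
(.627,.013) [0.6122 0.0116 0.0937]
```

```bash
python3 -m handwheel '[[0.4,0,0,1,0,0,0],[0.4,0,0,1,0,0,0],[0.4,0,0,0.9,0,0,0],[0.4,0,0,0.5,0,0,0],[0.4,0,0,0,0,0,0]]'; python3 -m handwheel '[[-1,0,0,0,0,0,0],[-1,0,0,0,0,0,0],[-1,0,0,0,0,0,0],[-1,0,0,0,0,0,0],[-1,0,0,0,0,0,0]]'; python3 -m handwheel '[[-1,0,0,-0.5,0,0,0],[-1,0,0,-0.8,0,0,0],[-1,0,0,-1,0,0,0],[-1,0,0,-0.7,0,0,0]]'; python3 go.py "[.460,.1785,.295]"
python3 - <<'E'
from h import *
T,S=snapshot("top"),snapshot("scene")
for s in(T,S):
    p=proj(s,[.46,.1785,.006])[0];m=near(mask(s,"red"),p,24);h=cv2.convexHull(cv2.findNonZero(m))[:,0];print(cv2.countNonZero(m),circ(plane(s,h,.009)))
E
```

```text
clock: 23.6
tool_pos: [0.5894, 0.1902, 0.2233]
orientation: [-179.9, 0.0, -45.2]
force: [-0.1, -0.4, 0.5]
opening: 0.0615
gripper_force: 0.0
clock: 24.22
tool_pos: [0.5894, 0.1905, 0.2239]
orientation: [-179.8, 0.0, -45.2]
force: [-0.6, -0.2, 2.4]
opening: 0.0281
gripper_force: 29.9
clock: 24.72
tool_pos: [0.5894, 0.1904, 0.3004]
orientation: [-179.7, -0.0, -45.2]
force: [0.5, 0.6, -0.9]
opening: 0.0287
gripper_force: 29.8
turn [-0.04 -0.   -0.03]
shift from now [-3.32  4.    0.22]
543 (array([0.46103195, 0.1763102 ]), np.float64(0.032646012168032))
959 (array([0.45888348, 0.18010428]), np.float64(0.03557862025065438))
```

```bash
python3 -m handwheel '[[-1,-0.3,0.36,0,0,0,0],[-1,-0.6,0.72,0,0,0,0],[-1,-0.8,0.96,0,0,0,0],[-1,-0.8,0.96,0,0,0,0],[-1,-0.5,0.6,0,0,0,0]]';  python3 -m handwheel '[[-1,-0.32,0.4,0,0,0,0],[-1,0,0,0,0,0,0],[-1,0,0,0,0,0,0]]'; python3 go.py "[.460,.1785,.2248]"
```

```text
clock: 25.45
tool_pos: [0.4701, 0.1793, 0.2971]
orientation: [-180.0, 0.0, -45.2]
force: [-0.1, -0.6, 0.3]
opening: 0.0283
gripper_force: 29.8
clock: 25.82
tool_pos: [0.4602, 0.179, 0.2982]
orientation: [-179.8, 0.0, -45.2]
force: [0.7, 0.7, -0.8]
opening: 0.0285
gripper_force: 29.8
turn [-0.03  0.   -0.03]
shift from now [0.01 0.02 2.94]
```

```bash
python3 -m handwheel '[[-1,0,0,1,0,0,0],[-1,0,0,1,0,0,0],[-1,0,0,0.6,0,0,0],[-1,0,0,0.33,0,0,0],[-1,0,0,0,0,0,0]]'; python3 -m handwheel '[[0.4,0,0,0,0,0,0],[0.4,0,0,0,0,0,0],[0.4,0,0,0,0,0,0]]'; python3 -m handwheel '[[0.4,0,0,-1,0,0,0],[0.4,0,0,-1,0,0,0],[0.4,0,0,-1,0,0,0],[0.4,0,0,-1,0,0,0],[0.4,0,0,-0.4,0,0,0]]'; python3 -m handwheel '[[0.4,0.78,0.85,0,0,0,0],[0.4,0.78,0.85,0,0,0,0],[0.4,0.78,0.85,0,0,0,0],[0.4,0.78,0.85,0,0,0,0],[0.4,0.78,0.85,0,0,0,0]]';python3 -m handwheel '[[0.4,0.78,0.85,0,0,0,0],[0.4,0,0,1,0,0,0],[0.4,0,0,0,0,0,0]]'; python3 cap.py "(.46,.1785)" "(.627,.013)" "(.453,.005)"; python3 go.py "[.4525,.0055,.214]"
python3 - <<'E'
from h import *
T,S=snapshot("top"),snapshot("scene")
a=T["color"][150:310,200:370];b=S["color"][120:310,220:420]
cv2.imwrite("pics/g6.png",np.hstack([cv2.resize(a,(400,376)),cv2.resize(b,(400,376))])[:,:,::-1])
E
```

```text
clock: 26.45
tool_pos: [0.4603, 0.179, 0.2247]
orientation: [-179.9, 0.0, -45.2]
force: [-0.6, -0.5, -0.3]
opening: 0.0288
gripper_force: 29.8
clock: 26.82
tool_pos: [0.46, 0.1791, 0.2254]
orientation: [-179.8, 0.0, -45.2]
force: [-0.3, -0.4, 0.8]
opening: 0.0527
gripper_force: 0.0
clock: 27.45
tool_pos: [0.4598, 0.1789, 0.3366]
orientation: [-179.7, 0.0, -45.2]
force: [-0.6, 0.1, -1.1]
opening: 0.0613
gripper_force: 0.0
clock: 28.08
tool_pos: [0.4526, 0.0337, 0.3342]
orientation: [-179.9, 0.0, -45.2]
force: [-0.2, 0.5, -0.1]
opening: 0.0611
gripper_force: 0.0
clock: 28.45
tool_pos: [0.4508, 0.0053, 0.308]
orientation: [180.0, 0.1, -45.3]
force: [-0.6, 0.2, 0.2]
opening: 0.0613
gripper_force: 0.0
[257.5 285.8] 0 [[0.4604 0.1795]]
[332.3 258.7] 163 [[0.4597 0.1797]]
(.46,.1785) [0.4601 0.1795 0.0737]
[321.  189.5] 92 [[0.6303 0.0154]]
[297.9 182.5] 108 [[0.6297 0.0148]]
(.627,.013) [0.6298 0.0153 0.0743]
[358.8 274. ] 43 [[ 0.4419 -0.0242]]
[376.6 205.4] 120 [[0.4521 0.0081]]
(.453,.005) [ 0.4523 -0.0227  0.0517]
turn [-0.02  0.   -0.03]
shift from now [ 0.04 -0.01  3.83]
```

View pics/g6.png

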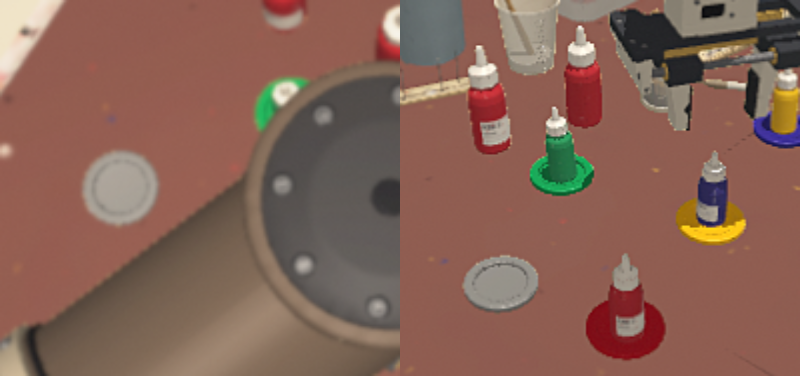

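Green and red now stand well inside their own saucers (within about 4 mm). Next, indigo to grey.

```bash
python3 -m handwheel '[[0.4,0.04,0,1,0,0,0],[0.4,0,0,1,0,0,0],[0.4,0,0,1,0,0,0],[0.4,0,0,0.6,0,0,0],[0.4,0,0,0.2,0,0,0]]'; python3 -m handwheel '[[-1,0,0,0,0,0,0],[-1,0,0,0,0,0,0],[-1,0,0,0,0,0,0],[-1,0,0,0,0,0,0],[-1,0,0,0,0,0,0]]'; python3 -m handwheel '[[-1,0,0,-0.5,0,0,0],[-1,0,0,-0.8,0,0,0],[-1,0,0,-1,0,0,0],[-1,0,0,-0.9,0,0,0]]'; python3 go.py "[.5885,.188,.295]"
```

```text
clock: 29.28
tool_pos: [0.4527, 0.0057, 0.2144]
orientation: [-179.9, 0.0, -45.2]
force: [0.0, -0.5, 0.2]
opening: 0.0612
gripper_force: 0.0
clock: 29.9
tool_pos: [0.4527, 0.0054, 0.215]
orientation: [-179.8, -0.0, -45.2]
force: [-1.0, -1.0, 3.3]
opening: 0.0297
gripper_force: 29.5
clock: 30.4
tool_pos: [0.4523, 0.0052, 0.2963]
orientation: [-179.8, -0.0, -45.2]
force: [0.5, -0.3, -0.7]
opening: 0.0291
gripper_force: 29.4
turn [-0.03 -0.   -0.03]
shift from now [-1.32 -9.02  0.05]
```

```bash
python3 -m handwheel '[[-1,-0.1,-0.4,0,0,0,0],[-1,-0.15,-1,0,0,0,0],[-1,-0.15,-1,0,0,0,0],[-1,-0.15,-1,0,0,0,0],[-1,-0.15,-1,0,0,0,0]]'; python3 -m handwheel '[[-1,-0.15,-1,0,0,0,0],[-1,-0.15,-1,0,0,0,0],[-1,-0.15,-1,0,0,0,0],[-1,-0.15,-1,0,0,0,0],[-1,-0.1,-0.5,0,0,0,0]]'; python3 -m handwheel '[[-1,0,0,0,0,0,0],[-1,0,0,0,0,0,0]]'; python3 go.py "[.5885,.188,.215]"
```

```text
clock: 31.02
tool_pos: [0.5193, 0.097, 0.2942]
orientation: [-179.9, 0.0, -45.2]
force: [-0.1, -0.6, -0.7]
opening: 0.0294
gripper_force: 29.4
clock: 31.65
tool_pos: [0.5866, 0.1888, 0.2941]
orientation: [-179.9, 0.0, -45.2]
force: [-0.1, -0.1, -0.7]
opening: 0.0299
gripper_force: 29.4
clock: 31.9
tool_pos: [0.5852, 0.1865, 0.295]
orientation: [-179.9, 0.0, -45.2]
force: [-0.3, -0.4, -0.8]
opening: 0.0298
gripper_force: 29.4
turn [-0.02  0.01 -0.04]
shift from now [ 0.05 -0.14  3.2 ]
```

```bash
python3 -m handwheel '[[-1,0.05,-0.14,0.8,0,0,0],[-1,0,0,1,0,0,0],[-1,0,0,0.9,0,0,0],[-1,0,0,0.47,0,0,0],[-1,0,0,0,0,0,0]]'; python3 -m handwheel '[[0.4,0,0,0,0,0,0],[0.4,0,0,0,0,0,0],[0.4,0,0,0,0,0,0]]'; python3 -m handwheel '[[0.4,0,0,-1,0,0,0],[0.4,0,0,-1,0,0,0],[0.4,0,0,-1,0,0,0],[0.4,0,0,-1,0,0,0],[0.4,0,0,-0.8,0,0,0]]'; python3 -m handwheel '[[0.4,0.45,0.99,0,0,0,0],[0.4,0.45,0.99,0,0,0,0],[0.4,0.45,0.99,0,0,0,0],[0.4,0.45,0.99,0,0,0,0],[0.4,0.45,0.99,0,0,0,0]]';python3 -m handwheel '[[0.4,0.45,0.99,0,0,0,0],[0.4,0.45,0.99,0,0,0,0],[0.4,0.45,0.99,0,0,0,0],[0.4,0.45,0.99,0,0,0,0],[0.4,0.45,0.99,0,0,0,0]]';python3 cap.py "(.5885,.188)" "(.445,-.193)"
python3 - <<'E'
from h import *
T,S=snapshot("top"),snapshot("scene")
for s in(T,S):
    for c,x,y in(("yellow",.4515,.007),("grey",.5885,.188)):
        p=proj(s,[x,y,.006])[0];m=near(mask(s,c),p,24)
        if m.any(): h=cv2.convexHull(cv2.findNonZero(m))[:,0];print(c,cv2.countNonZero(m),circ(plane(s,h,.009)))
E
python3 go.py "[.445,-.193,.32]"
```

```text
clock: 32.52
tool_pos: [0.5889, 0.188, 0.2159]
orientation: [-179.9, 0.0, -45.2]
force: [0.2, 0.2, -0.5]
opening: 0.0292
gripper_force: 29.6
clock: 32.9
tool_pos: [0.5893, 0.1887, 0.2166]
orientation: [-179.8, 0.0, -45.2]
force: [-0.7, 0.0, 0.0]
opening: 0.0538
gripper_force: 0.0
clock: 33.52
tool_pos: [0.5889, 0.1883, 0.3375]
orientation: [-179.8, -0.0, -45.2]
force: [-0.0, 0.5, -1.2]
opening: 0.0612
gripper_force: 0.0
clock: 34.15
tool_pos: [0.5399, 0.0592, 0.3356]
orientation: [-179.9, 0.0, -45.2]
force: [0.4, -0.7, 0.2]
opening: 0.0614
gripper_force: 0.0
clock: 34.78
tool_pos: [0.4917, -0.0675, 0.3354]
orientation: [-179.8, 0.0, -45.2]
force: [-0.2, 0.7, 0.6]
opening: 0.0615
gripper_force: 0.0
[242.7 224.4] 0 [[0.5898 0.1891]]
[265.3 238.1] 151 [[0.5888 0.1919]]
(.5885,.188) [0.5905 0.1896 0.0714]
[442.2 245.4] 20 [[ 0.4639 -0.2041]]
[413.7 158.8] 93 [[ 0.4457 -0.1961]]
(.445,-.193) [ 0.457  -0.209   0.0647]
yellow 106 (array([0.44141595, 0.00224134]), np.float64(0.02535406379758522))
yellow 670 (array([0.45094691, 0.00853732]), np.float64(0.0369054711200772))
grey 326 (array([0.59435471, 0.18196986]), np.float64(0.041632293695979566))
turn [-0.03 -0.   -0.05]
shift from now [2.24 4.9  0.62]
```

```bash
python3 -m handwheel '[[0.4,0.46,0.99,0,0,0,0],[0.4,0.46,0.99,0,0,0,0],[0.4,0.46,0.99,0,0,0,0],[0.4,0.46,0.99,0,0,0,0],[0.4,0.46,0.99,0.6,0,0,0]]';python3 -m handwheel '[[0.4,0,0,0,0,0,0]]'; python3 go.py "[.4455,-.1945,.216]"
python3 - <<'E'
from h import *
T,S=snapshot("top"),snapshot("scene")
a=T["color"][150:310,360:530];b=S["color"][60:240,320:510]
cv2.imwrite("pics/g7.png",np.hstack([cv2.resize(a,(400,376)),cv2.resize(b,(400,376))])[:,:,::-1])
E
```

```text
clock: 35.6
tool_pos: [0.4457, -0.1943, 0.3208]
orientation: [-179.7, -0.1, -45.1]
force: [1.1, 0.6, -0.9]
opening: 0.0613
gripper_force: 0.0
clock: 35.72
tool_pos: [0.4446, -0.1946, 0.319]
orientation: [-179.9, 0.1, -45.3]
force: [0.0, -0.3, -0.1]
opening: 0.0613
gripper_force: 0.0
turn [-0.02  0.02 -0.05]
shift from now [ 0.02 -0.03  4.12]
```

View pics/g7.png

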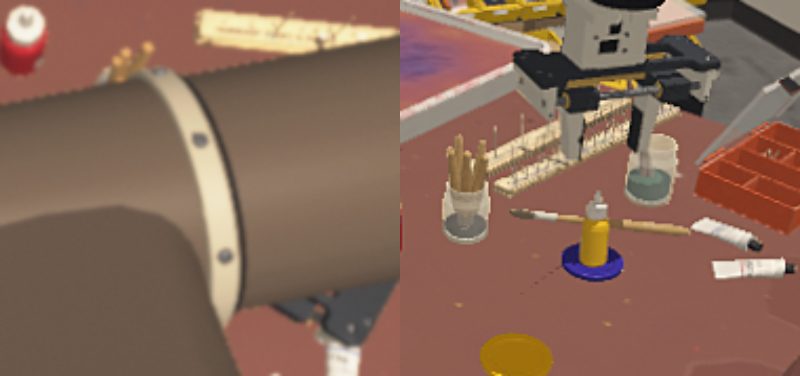

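```bash
python3 -m handwheel '[[0.4,0,0,1,0,0,0],[0.4,0,0,1,0,0,0],[0.4,0,0,1,0,0,0],[0.4,0,0,0.8,0,0,0],[0.4,0,0,0.3,0,0,0]]'; python3 -m handwheel '[[-1,0,0,0,0,0,0],[-1,0,0,0,0,0,0],[-1,0,0,0,0,0,0],[-1,0,0,0,0,0,0],[-1,0,0,0,0,0,0]]'; python3 -m handwheel '[[-1,0,0,-0.5,0,0,0],[-1,0,0,-0.8,0,0,0],[-1,0,0,-1,0,0,0],[-1,0,0,-0.8,0,0,0]]'; python3 go.py "[.4515,.007,.292]"
```

```text
clock: 36.45
tool_pos: [0.4458, -0.1929, 0.2168]
orientation: [-179.9, 0.1, -45.1]
force: [-0.1, 0.7, 0.7]
opening: 0.0615
gripper_force: 0.0
clock: 37.08
tool_pos: [0.4457, -0.1937, 0.2179]
orientation: [-179.8, -0.0, -45.2]
force: [0.8, 0.1, 3.0]
opening: 0.0292
gripper_force: 29.7
clock: 37.58
tool_pos: [0.4452, -0.1938, 0.2967]
orientation: [-179.8, -0.0, -45.2]
force: [0.4, 0.3, -0.3]
opening: 0.0289
gripper_force: 29.7
turn [-0.03 -0.   -0.04]
shift from now [-5.5  -5.86  0.19]
```

```bash
python3 -m handwheel '[[-1,-0.4,-0.43,0,0,0,0],[-1,-0.9,-0.96,0,0,0,0],[-1,-0.9,-0.96,0,0,0,0],[-1,-0.9,-0.96,0,0,0,0],[-1,-0.9,-0.96,0,0,0,0]]'; python3 -m handwheel '[[-1,-0.9,-0.96,0,0,0,0],[-1,-0.4,-0.4,0,0,0,0],[-1,-0.2,-0.23,0,0,0,0],[-1,0,0,0,0,0,0],[-1,0,0,0,0,0,0]]'; python3 go.py "[.4515,.007,.219]"
```

```text
clock: 38.2
tool_pos: [0.45, -0.0462, 0.2949]
orientation: [-179.9, 0.0, -45.2]
force: [0.5, 0.0, -0.5]
opening: 0.0292
gripper_force: 29.7
clock: 38.83
tool_pos: [0.4523, 0.0064, 0.2953]
orientation: [-179.9, 0.0, -45.3]
force: [-1.0, -0.6, -1.1]
opening: 0.0292
gripper_force: 29.7
turn [-0.02  0.   -0.04]
shift from now [-0.04  0.01  3.05]
```

```bash
python3 -m handwheel '[[-1,0,0,1,0,0,0],[-1,0,0,1,0,0,0],[-1,0,0,0.7,0,0,0],[-1,0,0,0.33,0,0,0],[-1,0,0,0,0,0,0]]'; python3 -m handwheel '[[0.4,0,0,0,0,0,0],[0.4,0,0,0,0,0,0],[0.4,0,0,0,0,0,0]]'; python3 -m handwheel '[[0.4,0,0,-1,0,0,0],[0.4,0,0,-1,0,0,0],[0.4,0,0,-1,0,0,0],[0.4,0,0,-1,0,0,0],[0.4,0,0,-0.8,0,0,0]]'; python3 -m handwheel '[[0.4,-0.13,-0.91,0,0,0,0],[0.4,-0.13,-0.91,0,0,0,0],[0.4,-0.13,-0.91,0,0,0,0],[0.4,-0.13,-0.91,0,0,0,0],[0.4,-0.13,-0.91,0,0,0,0]]';python3 -m handwheel '[[0.4,-0.13,-0.91,0,0,0,0],[0.4,-0.13,-0.91,0,0,0,0],[0.4,-0.13,-0.91,0,0,0,0],[0.4,-0.13,-0.91,0,0,0,0],[0.4,-0.13,-0.91,0.8,0,0,0]]';python3 -m handwheel '[[0.4,0,0,0,0,0,0]]'; python3 cap.py "(.4515,.007)"
python3 - <<'E'
from h import *
T,S=snapshot("top"),snapshot("scene")
for s in(T,S):
    for c,x,y in(("yellow",.4515,.007),("indigo",.4417,-.1875)):
        p=proj(s,[x,y,.006])[0];m=near(mask(s,c),p,22)
        if m.any(): h=cv2.convexHull(cv2.findNonZero(m))[:,0];print(c,cv2.countNonZero(m),circ(plane(s,h,.009)))
E
python3 go.py "[.589,.190,.2155]"
```

```text
clock: 39.45
tool_pos: [0.4525, 0.0067, 0.2194]
orientation: [-179.9, 0.0, -45.2]
force: [0.0, -0.2, 0.1]
opening: 0.0293
gripper_force: 29.7
clock: 39.83
tool_pos: [0.4527, 0.0072, 0.2202]
orientation: [-179.8, -0.0, -45.2]
force: [-0.3, -0.2, 1.3]
opening: 0.0534
gripper_force: 0.0
clock: 40.45
tool_pos: [0.4522, 0.0069, 0.341]
orientation: [-179.8, -0.0, -45.2]
force: [0.2, 1.1, -0.3]
opening: 0.061
gripper_force: 0.0
clock: 41.08
tool_pos: [0.5226, 0.1001, 0.3394]
orientation: [-179.9, 0.0, -45.2]
force: [-0.7, 0.2, -0.9]
opening: 0.0615
gripper_force: 0.0
clock: 41.7
tool_pos: [0.5924, 0.1918, 0.3216]
orientation: [-179.7, -0.0, -45.2]
force: [0.5, 0.4, 0.2]
opening: 0.0611
gripper_force: 0.0
clock: 41.82
tool_pos: [0.5915, 0.1916, 0.3183]
orientation: [180.0, 0.1, -45.2]
force: [0.0, 0.2, 0.3]
opening: 0.0611
gripper_force: 0.0
[342.7 271.2] 90 [[0.454  0.0064]]
[376.1 205.1] 122 [[0.4532 0.0077]]
(.4515,.007) [0.4539 0.0063 0.0728]
yellow 725 (array([0.45214554, 0.00552624]), np.float64(0.03551904298671431))
indigo 775 (array([ 0.44261595, -0.1898805 ]), np.float64(0.034161689516822545))
yellow 796 (array([ 0.45671069, -0.00479506]), np.float64(0.045691086735451567))
indigo 428 (array([ 0.44103755, -0.18588606]), np.float64(0.03646111640547233))
turn [-0.03  0.   -0.04]
shift from now [-0.05  0.06  4.21]
```

Yellow is placed within about 2 mm. Now indigo from grey.

```bash
python3 -m handwheel '[[0.4,-0.05,0.06,1,0,0,0],[0.4,0,0,1,0,0,0],[0.4,0,0,1,0,0,0],[0.4,0,0,0.8,0,0,0],[0.4,0,0,0.35,0,0,0]]'; python3 -m handwheel '[[-1,0,0,0,0,0,0],[-1,0,0,0,0,0,0],[-1,0,0,0,0,0,0],[-1,0,0,0,0,0,0],[-1,0,0,0,0,0,0]]'; python3 -m handwheel '[[-1,0,0,-0.5,0,0,0],[-1,0,0,-0.8,0,0,0],[-1,0,0,-1,0,0,0],[-1,0,0,-1,0,0,0],[-1,0,0,-1,0,0,0]]'; python3 -m handwheel '[[-1,0,0,-0.4,0,0,0]]'; python3 go.py "[.442,-.188,.333]"
```

```text
clock: 42.65
tool_pos: [0.5889, 0.1899, 0.2163]
orientation: [-179.9, 0.0, -45.2]
force: [0.4, 0.2, 0.2]
opening: 0.0614
gripper_force: 0.0
clock: 43.28
tool_pos: [0.5893, 0.1904, 0.2171]
orientation: [-179.8, -0.0, -45.2]
force: [-0.2, 0.6, 3.1]
opening: 0.0296
gripper_force: 29.6
clock: 43.9
tool_pos: [0.5888, 0.19, 0.3256]
orientation: [-179.8, 0.0, -45.2]
force: [0.9, -0.2, -0.8]
opening: 0.0291
gripper_force: 29.6
clock: 44.02
tool_pos: [0.5891, 0.1902, 0.3363]
orientation: [-179.7, -0.0, -45.2]
force: [-0.2, -0.1, -0.4]
opening: 0.0293
gripper_force: 29.6
turn [-0.05 -0.   -0.03]
shift from now [ 6.54 14.86  0.13]
```

```bash
python3 -m handwheel '[[-1,0.2,0.46,0,0,0,0],[-1,0.44,1,0,0,0,0],[-1,0.44,1,0,0,0,0],[-1,0.44,1,0,0,0,0],[-1,0.44,1,0,0,0,0]]'; python3 -m handwheel '[[-1,0.44,1,0,0,0,0],[-1,0.44,1,0,0,0,0],[-1,0.44,1,0,0,0,0],[-1,0.44,1,0,0,0,0],[-1,0.44,1,0,0,0,0]]'; python3 -m handwheel '[[-1,0.44,1,0,0,0,0],[-1,0.44,1,0,0,0,0],[-1,0.44,1,0,0,0,0],[-1,0.44,1,0,0,0,0],[-1,0.44,1,0,0,0,0]]'; python3 -m handwheel '[[-1,0.18,0.4,0,0,0,0],[-1,0,0,0,0,0,0],[-1,0,0,0,0,0,0]]'; python3 go.py "[.442,-.188,.218]"
```

```text
clock: 44.65
tool_pos: [0.5434, 0.0746, 0.3337]
orientation: [-179.8, 0.0, -45.2]
force: [-0.1, 0.2, -0.7]
opening: 0.0293
gripper_force: 29.6
clock: 45.28
tool_pos: [0.4934, -0.052, 0.3335]
orientation: [-179.8, 0.0, -45.2]
force: [-0.3, 0.4, -1.2]
opening: 0.0294
gripper_force: 29.6
clock: 45.9
tool_pos: [0.4433, -0.1789, 0.3332]
orientation: [-179.8, -0.0, -45.2]
force: [0.7, -0.1, -0.9]
opening: 0.0292
gripper_force: 29.6
clock: 46.28
tool_pos: [0.4406, -0.1875, 0.3331]
orientation: [-179.8, 0.0, -45.2]
force: [-0.2, -0.3, -1.4]
opening: 0.0289
gripper_force: 29.6
turn [-0.03  0.   -0.03]
shift from now [ 0.06 -0.02  4.6 ]
```

```bash
python3 -m handwheel '[[-1,0.06,0,1,0,0,0],[-1,0,0,1,0,0,0],[-1,0,0,1,0,0,0],[-1,0,0,0.9,0,0,0],[-1,0,0,0.45,0,0,0]]'; python3 -m handwheel '[[-1,0,0,0.2,0,0,0],[-1,0,0,0,0,0,0],[0.4,0,0,0,0,0,0],[0.4,0,0,0,0,0,0],[0.4,0,0,0,0,0,0]]'; python3 -m handwheel '[[0.4,0,0,-1,0,0,0],[0.4,0,0,-1,0,0,0],[0.4,0,0,-1,0,0,0],[0.4,0,0,-1,0,0,0],[0.4,0,0,-1,0,0,0]]';python3 -m handwheel '[[0.4,-0.9,-1,-1,0,0,0],[0.4,-0.9,-1,-1,0,0,0],[0.4,-0.9,-1,-1,0,0,0],[0.4,-0.9,-1,0,0,0,0],[0.4,-0.9,-1,0,0,0,0]]';python3 -m handwheel '[[0.4,-0.9,-1,0,0,0,0],[0.4,-0.9,-1,0,0,0,0],[0.4,-0.9,-1,0,0,0,0],[0.4,-0.9,-1,0,0,0,0],[0.4,0,0,0,0,0,0]]'
python3 cap.py "(.442,-.188)" "(.4535,.0065)" "(.46,.1795)" "(.63,.015)"
python3 - <<'E'
from h import *
S=snapshot("scene");T=snapshot("top")
cv2.imwrite("pics/g8.png",cv2.resize(S["color"][110:310,230:480],(750,600),interpolation=2)[:,:,::-1])
p=proj(T,[.442,-.188,.006])[0];m=near(mask(T,"indigo"),p,22)
print(cv2.countNonZero(m),circ(plane(T,cv2.convexHull(cv2.findNonZero(m))[:,0],.009)))
E
```

```text
clock: 46.9
tool_pos: [0.4418, -0.1879, 0.2232]
orientation: [-179.9, 0.1, -45.1]
force: [-0.1, 0.0, -0.8]
opening: 0.0293
gripper_force: 29.6
clock: 47.52
tool_pos: [0.4419, -0.1885, 0.2197]
orientation: [-179.8, -0.0, -45.2]
force: [-0.6, -0.3, -0.0]
opening: 0.0535
gripper_force: 0.0
clock: 48.15
tool_pos: [0.4413, -0.1888, 0.3453]
orientation: [-179.8, -0.0, -45.2]
force: [0.6, -0.2, 0.1]
opening: 0.0614
gripper_force: 0.0
clock: 48.78
tool_pos: [0.4505, -0.0201, 0.4203]
orientation: [-179.8, -0.0, -45.2]
force: [0.4, 0.8, -0.4]
opening: 0.0612
gripper_force: 0.0
clock: 49.4
tool_pos: [0.4584, 0.1149, 0.4199]
orientation: [-179.8, 0.0, -45.1]
force: [0.1, -0.2, -0.1]
opening: 0.0615
gripper_force: 0.0
[437.6 256.1] 128 [[ 0.4448 -0.1892]]
[413.1 161.1] 96 [[ 0.4437 -0.1859]]
(.442,-.188) [ 0.4448 -0.19    0.0715]
[342.7 271.3] 86 [[0.4539 0.0064]]
[376.1 205.1] 122 [[0.4532 0.0077]]
(.4535,.0065) [0.4538 0.0063 0.0728]
[257.  285.9] 0 [[0.4604 0.1805]]
[332.3 258.7] 163 [[0.4597 0.1797]]
(.46,.1795) [0.4599 0.1803 0.0745]
[321.3 190. ] 102 [[0.6291 0.015 ]]
[297.9 182.5] 108 [[0.6297 0.0148]]
(.63,.015) [0.6292 0.0151 0.0743]
520 (array([ 0.44247609, -0.18969288]), np.float64(0.03405378345535077))
```

View pics/g8.png

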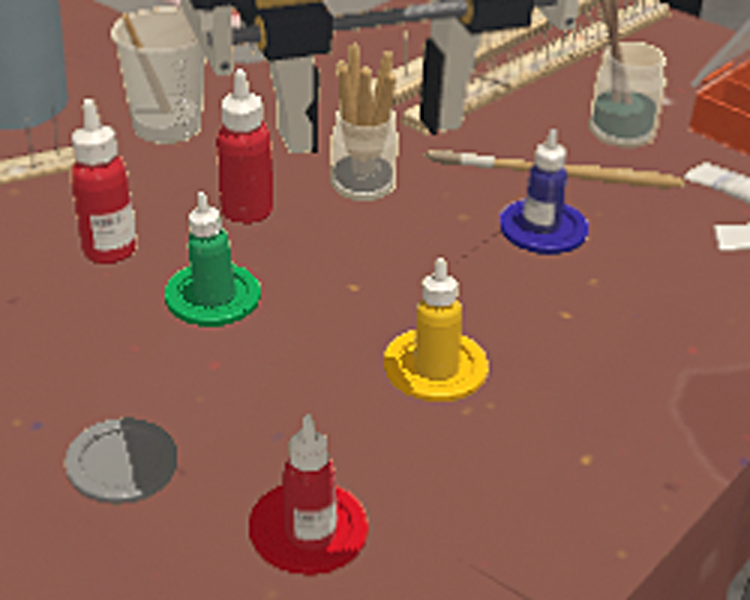

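All four bottles stand upright in their own saucers: red (310,500), yellow (438,330), green (210,265) and indigo (547,190). Each is about 4 mm or less from centre, the jar at (365,150) stands where it was, and the arm is clear.

```bash
python3 -c "
from plant import *
print(close_job())"
```

```text
the job is handed in; nothing more can be done
None
```

The job is handed in: the red, yellow, green and indigo bottles each stand upright in the saucer of their own colour, about 4 mm or less from centre by camera, with the jar of brushes left where it was, at about 49 s of the 128 s allowed; the hand-in returned no verdict.

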